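# Seat the jig cover over its hidden locating pin and hold it down

### The job

Close the valve-disc jig: take the loose cover plate by the bar on top, lay it on the sprung nest plate of the jig with its straight edge flush against the fence, then slide it along the fence, pressing lightly, until the hole in its underside finds the pin hidden in the slot, and press it fully home. Finish while still gripping the cover and holding it down against the springs; do not let go. Leave the parts and instruments standing around undisturbed.

Things in the scene. Friction and masses are not known exactly. Their poses are not given: they have to be found in the camera images.
- cover_grip (a point): Centre of the black grip bar (18 mm in x, 70 in y, 32 tall) on top of the loose cover plate, 32 mm above the cover's underside, 16 mm above the plate's top. The plain steel-grey plate is 80 mm (x) x 110 mm (y) x 16 mm, about 0.4 kg. x points to its 110 mm long straight locating edge, z up; the opposite edge is a narrower tongue, 70 mm wide, 18 mm deep.
- cover_edge (a point): Middle of the cover's straight locating edge, at its bottom: 40 mm in +x and 32 mm below cover_grip. Axes as cover_grip.
- cover_hole (a point): Centre of the mouth of the blind hole in the cover's underside: 14 mm in diameter, 11 mm deep, 1.5 mm chamfer at the mouth; 10 mm in +x and 32 mm below cover_grip, so 30 mm from the straight edge. Axes as cover_grip.
- jig_fence (a point): Middle of the contact face of the jig's steel fence, at the height of the raised nest plate's top (30 mm over the bench). y runs along the fence, x from the nest plate into the fence, z up. The fence is 180 mm long, 18 thick and rises 10 mm over this point. The jig, with a dark foot plate 122 x 180 mm, is fixed to the bench; its place and yaw differ each time.
- jig_slot (a point): Middle of the slot in the nest plate, at its top when raised; 30 mm before the fence, axes as jig_fence. The slot is 14 mm wide in x, 60 mm long in y. In it, in mid width, stands a fixed steel pin, 10 mm in diameter, tip tapered over 2.5 mm and 2 mm below this point, somewhere from y = -20 to +20 mm, each time elsewhere and not reported. Cover flush on the fence: hole in line with slot.
- nest (a joint): How far the sprung nest plate is pressed down, in m: 0 up, 0.008 hard down. It moves straight down; its springs (500 N/m) carry the cover's weight with less than 1 mm of give. Off the pin the cover strikes the pin's tip at 0.002 (about 5 N by hand); on the pin it goes on to 0.008 (about 8 N by hand). It springs up again when released.
- fluid_jar: Small brown jar with black cap, 46 mm across, 71 mm tall, behind the work; origin under its centre. Leave alone.
- indicator: Dial indicator standing upright, 64 x 51 mm, 136 mm tall, at the left; origin under its centre. Leave alone.
- valve_body: Black valve body, 40 x 90 mm, 52 mm tall, at the right; origin under its centre. Leave alone.
- nest_top (a point): The sprung aluminium nest plate before the fence, 94 mm (x) x 170 mm (y) x 12 mm, with the slot and two valve discs sunk below its face, so that a cover slides freely over it. This point: middle of its top, 48 mm before the fence face; it sinks with the plate. Axes as jig_fence.
- test_cylinder_2: Blackened steel cylinder standing behind the work, 44 mm across, 91 mm tall; origin under its centre. Leave alone.
- disc_16: Steel valve disc lying behind the work, 27 mm across, 10 mm tall; origin under its centre. Leave alone.
- tweezers: Tweezers lying flat behind the work, 49 x 108 mm, 8 mm tall; origin under the centre. Leave alone.

How it is judged:
By the outcome, as a careful person would: the job done as asked, in the order asked, and still so for the second after the job is handed in, while the arm keeps its last pose, push and grip.
It also fails if it takes over 58 s, if anything falls off the work surface, if the arm or the gripper's body presses on something with over 40 N, if the wrist force passes 120 N, or if a joint passes its speed limit or range.

### The arm

A 6-joint arm with a two-finger parallel gripper is mounted at the origin on a cart in front of the work surface, level with it; the furniture and walls round the work are solid. World frame = base frame: x ahead of the robot, y to its left, z up, the work surface at z = 0. Lengths are in mm, angles in rad, forces in N, time in s.
With the tool pointing down it reaches from about 350 to 975 mm from the base axis. Payload 7.1 kg.
Tool frame: the origin (TCP) lies midway between the tips of the shut fingers; the grasp point (between the pads) lies 19 mm behind it (ctrl.hold_point_z is the distance from the TCP to the grasp point, in mm); x points along the fingers, y is the direction in which the jaws open and shut, and the axes are right-handed (so a half turn about x gives the same grasp; the last joint's range is limited). The gripper opens to 88 mm and grips with 3 to 60 N. Pads are 20 mm wide; open, the fingers measure 115 mm over their backs; the gripper's body (75 mm by 178 mm) begins 61 mm behind the grasp point.
Start: joints at [1.248, 0.423, 1.63, -0, 1.089, -0.019], TCP at [186.936, 596.372, 222.675] pointing down, gripper open.
Joint ranges: [-3, 3], [-0.9, 2.11], [0.09, 2.58], [-1.31, 4.45], [0.11, 2.69], [-2.54, 2.54]. Speed limits (rad/s): [2.39, 2.39, 3.01, 3.14, 3.14, 3.14].

### API

Orientations are given as a rotation vector (axis times angle).
In Python, from workcell import ctrl, get_image, calibration gives the robot as it stands.
- The arm moves only by the tool move_arm, never from a script. Its argument "rows" is a list of rows, each a list of 5 numbers: the shift along the world's x, y, z in mm, then the turn about the world's z in rad, then the closure, from -1 (fully open) to 1 (shut). In form: [[tx, ty, tz, roll, jaw], ...]. A call has 1 to 12 rows; each row is the pose to reach, as a shift and turn from the pose measured when the call began; what a row does not reach only later rows make up. A row lasts 1/8 s, in which the tool goes at most 62.5 mm and 10.7 degrees, less where a joint would pass 70% of its speed; a pose out of reach is approached as far as the arm can. A call with a gripper value outside its range is refused whole. The fingers move at their own pace and stop on an object; the grip force is fixed at half the most. Time passes only in rows, so rows that repeat a pose let the fingers close. It gives the time, the measured TCP pose, the force and the opening at its end, in the units of the state.
- ctrl.get_obs(): the state, without advancing time (a new reading comes with each control period).
- get_image(name): name is "side" or "top"; returns the picture (480x640x3 uint8, blue, green, red); there is no depth.
- calibration(name): a dict with "fx", "fy", "cx", "cy" (pixels), "view" (4x4, takes a point from world to camera coordinates). Camera axes: x right, y up, looking along -z (the intrinsics and any distortion apply to the point x, -y, -z); pixel columns grow to the right and rows downward; lengths in mm; the calibration is good to about 2 mm. A picture is of the moment at which its call begins. calibration takes no time and is no camera call.
- ctrl.close_job(): hands the job in, once; it reports no verdict.
The state is a dict: "t": time; "qpos": joint angles; "qvel": joint speeds; "joint_torque": joint torques, N m; "ee_pos": TCP position; "orientation": TCP orientation; "ft_force": force on the tool from outside, world axes, zero at the start; "moment": the same for the moment, N m; "width": finger opening in mm.
Only numpy, scipy, OpenCV 4.12 (cv2) and the standard library are available. Lean on these libraries where they do the work, as an engineer would, in place of code of your own. Each camera call takes 0.05 s, during which the arm holds its last target.

## Working session

There is one attempt and no reset: what is moved stays moved. The work goes in short steps, Python scripts to look and compute and a tool call to move; the robot and the scene stay as the last step left them, time stands still between calls to the robot, and variables do not carry over. Pictures are saved under pics/ and viewed, and the job is handed in when it is done.

Besides the shell and the picture viewer there is one more tool, called after "Request:" by a JSON object that holds its "op" and its "data". move_arm: Moves the arm, as the interface text tells. Its arguments: {"type":"object","properties":{"rows":{"type":"array"}},"required":["rows"]}

```bash
ls; mkdir -p pics; python3 - <<'E'
from workcell import ctrl,get_image,calibration
import cv2
for n in("side","top"):
    cv2.imwrite(f"pics/{n}0.png",get_image(n)); print(n,calibration(n))
print(ctrl.get_obs(), ctrl.hold_point_z)
E
```

```text
pics
side {'fx': 505.58448511935984, 'fy': 505.58448511935984, 'cx': 318.53839949948923, 'cy': 242.3212340412729, 'view': array([[ 8.35373067e-01, -5.49388914e-01, -1.79905409e-02,
        -4.77672523e+02],
       [ 3.23173377e-01,  4.64399862e-01,  8.24555479e-01,
        -2.46639177e+02],
       [-4.44646835e-01, -6.94625503e-01,  5.65495007e-01,
        -9.68993700e+02],
       [ 0.00000000e+00,  0.00000000e+00,  0.00000000e+00,
         1.00000000e+00]])}
top {'fx': 618.9193198216954, 'fy': 618.9193198216954, 'cx': 326.4471701151604, 'cy': 237.11779898583185, 'view': array([[-2.47809513e-02, -9.99677148e-01, -5.61293107e-03,
         1.69384478e+01],
       [ 9.97514611e-01, -2.50970120e-02,  6.58387469e-02,
        -5.93606090e+02],
       [-6.59583585e-02, -3.96743397e-03,  9.97814489e-01,
        -1.50961187e+03],
       [ 0.00000000e+00,  0.00000000e+00,  0.00000000e+00,
         1.00000000e+00]])}
{'t': 0.1, 'qpos': array([ 1.24798826e+00,  4.23763699e-01,  1.63058082e+00, -2.88095247e-05,
        1.08862772e+00, -1.89913048e-02]), 'qvel': array([-0.0001117 , -0.00044619, -0.00157564,  0.00313329, -0.00090768,
       -0.00155602]), 'joint_torque': array([-8.34975290e-04, -5.45613241e+01, -2.74323839e+01,  6.45423937e-02,
        1.88532507e-02, -7.46822320e-05]), 'ee_pos': array([186.79832224, 595.91300624, 221.99276125]), 'orientation': array([ 0.23737302,  1.55782229, -0.23952215]), 'ft_force': array([ 0.03602652,  0.43175797, -0.15325564]), 'moment': array([ 0.03030228,  0.01810546, -0.03295402]), 'width': 87.85191099078743} 18.700000000000003
```

View pics/side0.png

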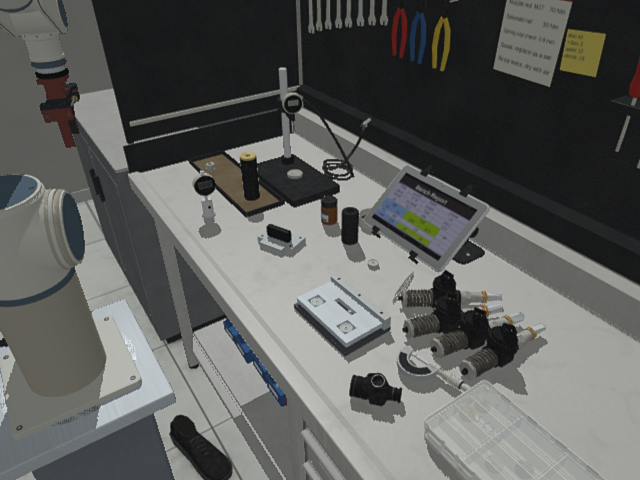

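View pics/top0.png

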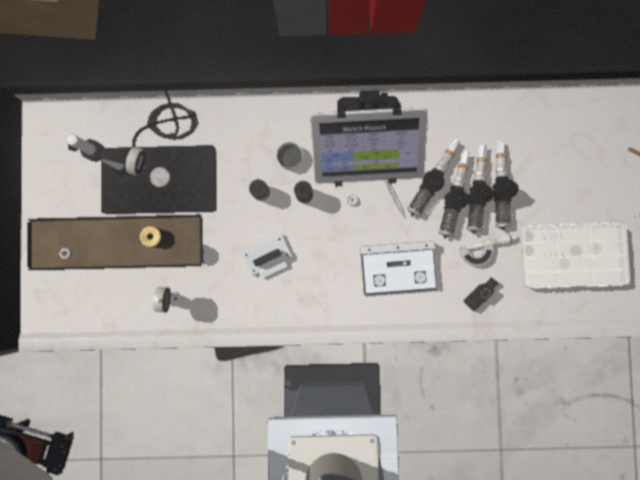

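The cover is at about (268,256) in top and (281,238) in side. The jig is at about (400,268) in top and (345,310) in side. I'll zoom in on both.

```bash
python3 - <<'E'
import cv2,numpy as np
t=cv2.imread("pics/top0.png");s=cv2.imread("pics/side0.png")
a=cv2.resize(t[225:305,235:305],None,fx=5.7,fy=5.7,interpolation=cv2.INTER_CUBIC)
b=cv2.resize(t[230:305,350:450],None,fx=4,fy=4,interpolation=cv2.INTER_CUBIC)
c=cv2.resize(s[215:260,245:315],None,fx=5.7,fy=5.7,interpolation=cv2.INTER_CUBIC)
d=cv2.resize(s[265:360,285:400],None,fx=3.4,fy=3.4,interpolation=cv2.INTER_CUBIC)
def pad(i,h=300,w=400):
    i=i[:h,:w];return cv2.copyMakeBorder(i,0,h-i.shape[0],0,w-i.shape[1],cv2.BORDER_CONSTANT)
cv2.imwrite("pics/z0.png",np.vstack([np.hstack([pad(cv2.resize(a,None,fx=.65,fy=.65)),pad(b)]),np.hstack([pad(c),pad(d)])]))
E
```

```text
(no output)
```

View pics/z0.png

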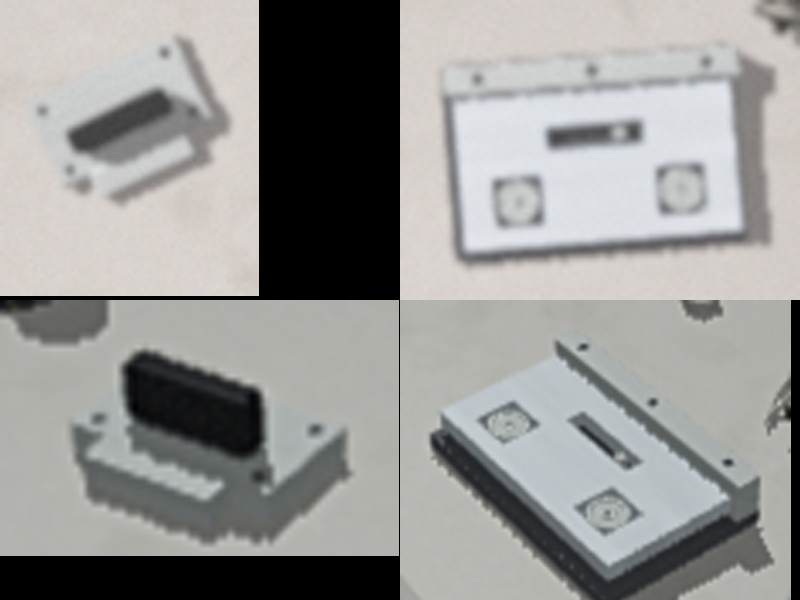

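The straight edge of the cover and the fence both face away from the robot (+x). A bright round spot, probably the pin, shows towards the right end of the slot. Next step is measuring.

```bash
cat > h.py <<'E'
import numpy as np,cv2
from workcell import ctrl,get_image,calibration
C={n:calibration(n) for n in("side","top")}
def ray(n,u,v):
    c=C[n];V=c["view"];d=np.array([(u-c["cx"])/c["fx"],-(v-c["cy"])/c["fy"],-1]);R=V[:3,:3]
    return -R.T@V[:3,3],R.T@d
def onz(n,u,v,z):
    o,d=ray(n,u,v);return o+d*(z-o[2])/d[2]
def proj(n,p):
    c=C[n];q=c["view"][:3,:3]@np.asarray(p)+c["view"][:3,3]
    return np.array([c["cx"]+c["fx"]*q[0]/-q[2],c["cy"]-c["fy"]*q[1]/-q[2]])
def tri(a,b):
    (o,d),(p,e)=ray("top",*a),ray("side",*b)
    k=np.linalg.lstsq(np.c_[d,-e],p-o,rcond=None)[0];x,y=o+k[0]*d,p+k[1]*e
    return (x+y)/2,np.linalg.norm(x-y)
E
python3 - <<'E'
from h import *
t=cv2.imread("pics/top0.png");s=cv2.imread("pics/side0.png")
def show(name,m,off,n,z):
    for c in cv2.findContours(m,cv2.RETR_EXTERNAL,cv2.CHAIN_APPROX_NONE)[0]:
        if cv2.contourArea(c)<12: continue
        c=(c+np.array(off)).astype(np.float32)
        P=np.array([onz(n,*q,z)[:2] for q in c[:,0]],np.float32)
        print(name,"px",np.round(c[:,0].mean(0),1),"rect",[np.round(x,1) for x in cv2.minAreaRect(P)])
g=cv2.cvtColor(t,cv2.COLOR_BGR2GRAY);gs=cv2.cvtColor(s,cv2.COLOR_BGR2GRAY)
K=4
def up(im,x0,x1,y0,y1): return cv2.resize(im[y0:y1,x0:x1],None,fx=K,fy=K,interpolation=cv2.INTER_CUBIC)
def reg(name,n,m,x0,y0,z):
    for c in cv2.findContours(m,cv2.RETR_EXTERNAL,cv2.CHAIN_APPROX_NONE)[0]:
        if cv2.contourArea(c)<150: continue
        q=(c[:,0]+.5)/K-.5+np.array([x0,y0])
        P=np.array([onz(n,*a,z)[:2] for a in q],np.float32)
        (cx,cy),wh,an=cv2.minAreaRect(P)
        print(name,"z",z,"px",np.round(q.min(0),1),np.round(q.max(0),1),"rect",np.round([cx,cy,*wh,an],1))
b=up(g,235,305,225,290);reg("bar top","top",(b<95).astype(np.uint8)*255,235,225,48)
b=up(gs,245,315,215,260);reg("bar side","side",(b<60).astype(np.uint8)*255,245,215,48)
j=up(g,350,450,230,305)
tc=up(t,350,450,230,305).astype(int)
print("samples top nest",t[260,375],"fence",t[247,380],"bench",t[235,360],"cover",t[250,255])
print("side nest",s[310,345],"fence",s[290,357],"bench",s[270,300],"cover",s[235,300])
E
```

```text
bar top z 48 px [253.9 249.6] [280.6 264.9] rect [546.1 146.3  17.   68.7  24.5]
bar side z 48 px [266.6 224.1] [290.4 242.1] rect [534.2 124.5  47.5  90.9  23.8]
samples top nest [229 224 222] fence [207 208 206] bench [201 205 212] cover [206 206 203]
side nest [162 158 149] fence [174 176 171] bench [172 176 176] cover [175 178 176]
```

```bash
python3 - <<'E'
from h import *
t=cv2.imread("pics/top0.png");s=cv2.imread("pics/side0.png")
K=4
def up(im,x0,x1,y0,y1): return cv2.resize(im[y0:y1,x0:x1],None,fx=K,fy=K,interpolation=cv2.INTER_CUBIC)
def fit(P):
    vx,vy,x,y=cv2.fitLine(np.array(P,np.float32),cv2.DIST_HUBER,0,.01,.01).ravel();return x,y,np.degrees(np.arctan2(vy,vx))
# cover check: overlay of the bar and plate corners
th=np.radians(24.5);R=np.array([[np.cos(th),-np.sin(th)],[np.sin(th),np.cos(th)]])
c=np.array([546.1,146.3])
for n,im in(("top",t.copy()),("side",s.copy())):
    big=cv2.resize(im,None,fx=K,fy=K,interpolation=cv2.INTER_CUBIC)
    for (X,Y,z) in [(9,35,48),(9,-35,48),(-9,35,48),(-9,-35,48),(40,55,16),(40,-55,16),(40,55,0),(40,-55,0),(-40,35,16),(-40,-35,16)]:
        p=proj(n,[*(c+R@[X,Y]),z]);cv2.circle(big,tuple(int(round(a)) for a in (p+.5)*K-.5),3,(0,0,255),-1)
    if n=="top": A=big[230*K:290*K,235*K:305*K]
    else: B=big[215*K:262*K,240*K:315*K]
h=max(A.shape[0],B.shape[0])
f=lambda i:cv2.copyMakeBorder(i,0,h-i.shape[0],0,0,cv2.BORDER_CONSTANT)
cv2.imwrite("pics/cov.png",np.hstack([f(A),f(B)]))
# jig top: column profiles
g=cv2.cvtColor(t,cv2.COLOR_BGR2GRAY).astype(float)
br=t[:,:,0].astype(int)-t[:,:,2]
m=up(g,350,450,230,305);bb=up(br.astype(np.float32),350,450,230,305)
mask=((m>213)&(bb>2)).astype(np.uint8)*255
cs=cv2.findContours(mask,cv2.RETR_EXTERNAL,cv2.CHAIN_APPROX_NONE)[0];c0=max(cs,key=cv2.contourArea)
q=(c0[:,0]+.5)/K-.5+np.array([350,230])
P=np.array([onz("top",*a,30)[:2] for a in q],np.float32)
r=cv2.minAreaRect(P);print("nest rect",r);bx=cv2.boxPoints(r);print(bx)
# slot dark
for u in(377,400,418): print(u,[int(x) for x in g[238:256,u]])
print(np.round(g[258:270,384:414]).astype(int))
E
```

```text
nest rect ((505.94085693359375, -173.06918334960938), (88.65845489501953, 167.03407287597656), 2.9058244228363037)
[[ 457.43478  -91.90678]
 [ 465.9025  -258.72607]
 [ 554.4469  -254.2316 ]
 [ 545.97925  -87.41229]]
377 [208, 209, 208, 208, 210, 204, 193, 194, 204, 208, 208, 208, 208, 201, 180, 159, 182, 215]
400 [210, 208, 208, 207, 205, 198, 203, 206, 199, 200, 201, 196, 176, 157, 176, 208, 221, 221]
418 [208, 208, 204, 190, 188, 200, 206, 203, 204, 203, 199, 173, 160, 186, 218, 223, 223, 224]
[[225 225 225 226 224 225 225 225 225 222 224 223 224 222 223 223 224 223
  224 221 221 221 221 220 218 219 221 223 223 223]
 [225 225 225 224 224 226 225 225 223 221 221 220 220 222 217 217 216 215
  216 214 208 205 201 196 191 195 204 217 222 222]
 [225 222 222 218 218 217 215 209 204 201 199 194 193 190 188 184 182 182
  180 181 176 168 160 151 145 151 177 210 220 222]
 [225 221 209 190 183 180 178 169 164 158 152 148 143 142 134 131 124 125
  130 147 158 151 129 105  99 112 158 205 223 222]
 [221 216 182 142 126 124 118 116 110 108 102  96  96  93  91  90  85  88
  115 153 177 170 135  95
[... 201 characters left out ...]
 91  97  94  98  97 103
  118 148 163 158 133 109  98 117 161 205 222 225]
 [224 216 179 119  86  84  90  95 102 109 113 114 115 118 122 124 124 131
  139 151 160 153 144 145 148 158 185 210 222 223]
 [224 219 191 145 121 122 131 135 140 146 151 157 161 166 168 171 171 173
  180 184 187 187 186 192 194 202 211 218 223 224]
 [224 222 209 185 171 173 178 186 185 191 197 199 200 210 211 212 211 213
  215 212 215 216 219 219 219 220 223 223 223 221]
 [223 221 221 213 211 214 213 216 214 219 220 218 221 221 224 223 222 223
  223 223 223 222 223 222 223 222 223 221 222 222]
 [224 224 224 223 224 223 225 224 223 224 223 223 222 222 223 223 223 223
  224 222 223 223 222 223 221 223 223 224 222 224]]
```

View pics/cov.png

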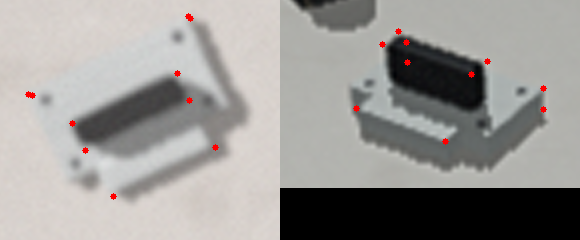

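```bash
python3 - <<'E'
from h import *
T=lambda u,v:(235+(u+.5)/3.705-.5,225+(v+.5)/3.705-.5)
S=lambda u,v:(245+(u+.5)/5.7-.5,215+(v+.5)/5.7-.5)
for a,b in(((70,170),(98,118)),((164,52),(315,129)),((190,113),(260,175))):
    print(tri(T(*a),S(*b)),onz("top",*T(*a),16),onz("side",*S(*b),16))
t4=[onz("top",*T(*a),16)[:2] for a in((164,52),(42,110),(70,170),(190,113))];print(np.mean(t4,0))
d=t4[1]-t4[0];e=t4[2]-t4[3];print(np.degrees(np.arctan2(-d[0],d[1])),np.degrees(np.arctan2(-e[0],e[1])), [np.linalg.norm(x) for x in(d,e,t4[2]-t4[1])])
# jig z0: top scale 4 (350,230) at x offset 400 ; side 3.4 (285,265)
T=lambda u,v:(350+(u-400+.5)/4-.5,230+(v+.5)/4-.5)
S=lambda u,v:(285+(u-400+.5)/3.4-.5,265+(v-300+.5)/3.4-.5)
print("fence screws z40, pin, ")
for a,b,z in(((477,79),(584,346),40),((591,70),(653,402),40),((706,62),(728,462),40),((620,131),(621,456),28),((518,201),(508,423),30),((680,188),(607,512),30)):
    print(np.round(tri(T(*a),S(*b))[0],1),round(tri(T(*a),S(*b))[1],1),onz("top",*T(*a),z).round(1),onz("side",*S(*b),z).round(1))
# slot outline in top
g=cv2.cvtColor(cv2.imread("pics/top0.png"),cv2.COLOR_BGR2GRAY)
K=4;m=cv2.resize(g[254:274,380:418],None,fx=K,fy=K,interpolation=cv2.INTER_CUBIC)
c=max(cv2.findContours((m<160).astype(np.uint8)*255,cv2.RETR_EXTERNAL,cv2.CHAIN_APPROX_NONE)[0],key=cv2.contourArea)
q=(c[:,0]+.5)/K-.5+[380,254];P=np.array([onz("top",*a,30)[:2] for a in q],np.float32);print("slot",cv2.minAreaRect(P))
E
```

```text
(array([516.07973907, 184.23065225,  15.30804396]), np.float64(0.212666715447611)) [515.97435647 184.19354783  16.        ] [515.72649016 183.22094478  16.        ]
(array([593.24744812, 120.06630673,  14.98480897]), np.float64(0.026974711618395802)) [593.19269199 119.97744019  16.        ] [592.47477623 118.75989573  16.        ]
(array([552.90256386, 102.98491591,  15.23898261]), np.float64(2.0617971000858986)) [551.9690675  103.42673817  16.        ] [553.27753865 101.52376855  16.        ]
[554.39469414 152.4533433 ]
24.07857662314311 24.020724256549773 [np.float64(90.07600939304015), np.float64(88.42452580449063), np.float64(44.29988371694122)]
fence screws z40, pin, 
[ 560.2 -100.6   39.3] 0.4 [ 560.  -100.5   40. ] [ 559.9 -101.3   40. ]
[ 564.  -170.2   38.4] 0.4 [ 563.8 -169.9   40. ] [ 563.  -171.8   40. ]
[ 567.2 -240.3   38.9] 0.6 [ 566.9 -240.    40. ] [ 566.6 -241.4   40. ]
[ 526.6 -188.1   25.6] 0.0 [ 526.5 -187.8   28. ] [ 525.  -190.3   28. ]
[ 485.3 -124.2   26.8] 0.0 [ 485.3 -123.9   30. ] [ 483.3 -127.3   30. ]
[ 490.6 -223.4   26.1] 0.4 [ 490.8 -223.    30. ] [ 488.  -226.6   30. ]
slot ((524.617919921875, -171.51881408691406), (13.202220916748047, 58.502586364746094), 3.054286003112793)
```

```bash
python3 - <<'E'
from h import *
from scipy.spatial.transform import Rotation as R
o=ctrl.get_obs();M=R.from_rotvec(o["orientation"]).as_matrix();print(M.round(3))
y=np.degrees(np.arctan2(M[1,1],M[0,1]));print("jaw yaw",y)
for tgt in(24.05,204.05): print("turn",np.radians((tgt-y+180)%360-180))
print("shift",np.array([546,148,0])-o["ee_pos"],o["qpos"][5])
for n,px in(("indicator",(165,298)),("jar",(259,188)),("cyl",(303,191))): print(n,onz("top",*px,100))
E
```

```text
[[-0.     0.299  0.954]
 [-0.001  0.954 -0.299]
 [-1.    -0.001 -0.   ]]
jaw yaw 72.59334843207373
turn -0.8472412600825138
turn 2.2943513935072803
shift [ 359.20167776 -447.91300624 -221.99276125] -0.018991304832750015
indicator [455.93241043 381.1997932  100.        ]
jar [708.3825227  157.67085512 100.        ]
cyl [698.62087665  54.24610948 100.        ]
```

Request:
{"op": "move_arm", "data": {"rows": [[30,-40,0,-0.08,-1],[65,-82,0,-0.16,-1],[100,-125,0,-0.25,-1],[136,-170,0,-0.33,-1],[172,-215,0,-0.42,-1],[208,-260,0,-0.5,-1],[244,-305,0,-0.6,-1],[280,-350,0,-0.7,-1],[316,-395,0,-0.77,-1],[340,-425,-20,-0.82,-1],[354,-442,-50,-0.847,-1],[359,-448,-80,-0.847,-1]]}}

```text
t: 1.6
ee_pos: [546.6, 146.6, 141.0]
orientation: [0.895, 1.379, -0.897]
ft_force: [-0.5, -0.2, 0.8]
width: 87.4
```

```bash
cat >> h.py <<'E'
from scipy.spatial.transform import Rotation as Ro
def st():
    o=ctrl.get_obs();M=Ro.from_rotvec(o["orientation"]).as_matrix()
    print("t",round(o["t"],2),"pos",o["ee_pos"].round(1),"yaw",round(float(np.degrees(np.arctan2(M[1,1],M[0,1]))),2),"down",M[:,0].round(3),"F",o["ft_force"].round(1),"M",o["moment"].round(2),"w",round(float(o["width"]),1),"q6",round(float(o["qpos"][5]),2))
    return o
E
python3 - <<'E'
from h import *
st()
for n in("side","top"):cv2.imwrite(f"pics/{n}1.png",get_image(n))
cv2.imwrite("pics/z1.png",cv2.resize(cv2.imread("pics/side1.png")[150:290,200:350],None,fx=4,fy=4))
E
```

```text
t 1.6 pos [546.6 146.6 141. ] yaw 23.94 down [-0.001 -0.001 -1.   ] F [-0.5 -0.2  0.8] M [-0.06  0.03 -0.02] w 87.4 q6 -0.18
```

View pics/z1.png

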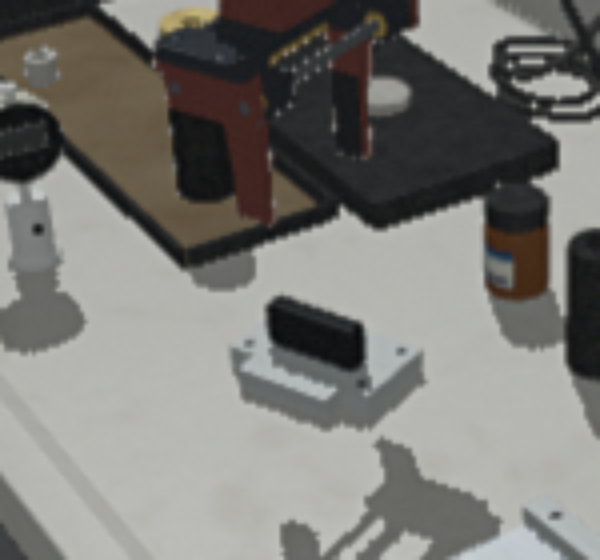

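The open gripper is above the cover at about (267,205) in side, in line with the bar. I'll go down.

Request:
{"op": "move_arm", "data": {"rows": [[0,1,-35,0.002,-1],[0,1,-75,0.002,-1],[0,1,-105,0.002,-1],[0,1,-120,0.002,-1],[0,1,-121,0.002,-1],[0,1,-121,0.002,-1]]}}

```text
t: 2.45
ee_pos: [544.7, 147.9, 19.0]
orientation: [0.891, 1.383, -0.898]
ft_force: [-0.3, 0.1, -0.2]
width: 88.0
```

```bash
python3 - <<'E'
from h import *
st()
cv2.imwrite("pics/side2.png",get_image("side"))
cv2.imwrite("pics/z2.png",cv2.resize(cv2.imread("pics/side2.png")[170:280,210:350],None,fx=5,fy=5))
E
```

```text
t 2.45 pos [544.7 147.9  19. ] yaw 24.11 down [-0.006 -0.002 -1.   ] F [-0.3  0.1 -0.2] M [-0.06  0.02  0.01] w 88.0 q6 -0.18
```

View pics/z2.png

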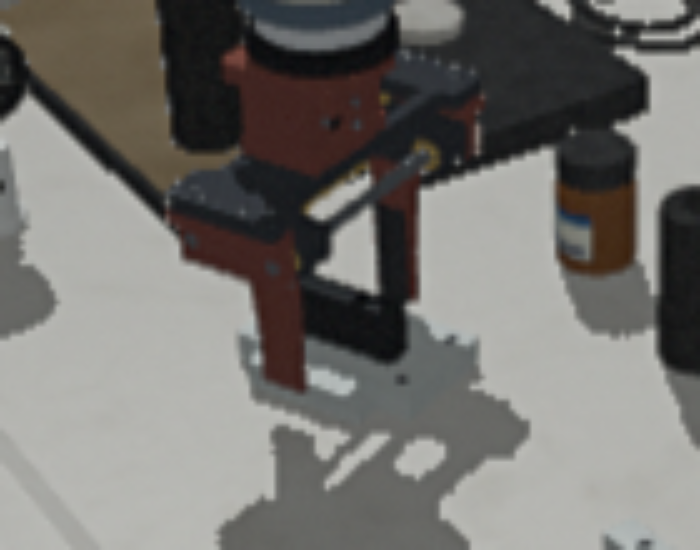

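The fingers straddle the bar. Closing.

Request:
{"op": "move_arm", "data": {"rows": [[0,0,1,0,0],[0,0,1,0,0.6],[0,0,1,0,1],[0,0,1,0,1],[0,0,1,0,1],[0,0,1,0,1],[0,0,1,0,1],[0,0,1,0,1]]}}

```text
t: 3.5
ee_pos: [545.1, 148.0, 20.2]
orientation: [0.891, 1.382, -0.897]
ft_force: [1.8, 0.5, -0.4]
width: 17.9
```

```bash
python3 -c "
from h import *
st()"
```

```text
t 3.5 pos [545.1 148.   20.2] yaw 24.1 down [-0.005 -0.001 -1.   ] F [ 1.8  0.5 -0.4] M [ 0.07 -0.26 -0.04] w 17.9 q6 -0.18
```

Request:
{"op": "move_arm", "data": {"rows": [[0,0,20,0,1],[0,0,60,0,1],[0,-10,100,0,1],[-4,-40,115,-0.05,1],[-8,-80,120,-0.1,1],[-13,-125,120,-0.16,1],[-18,-170,120,-0.22,1],[-24,-215,120,-0.28,1],[-29,-260,110,-0.33,1],[-33,-295,90,-0.37,1],[-35,-315,70,-0.37,1],[-35,-315,60,-0.37,1]]}}

```text
t: 5.0
ee_pos: [509.4, -168.0, 80.1]
orientation: [1.171, 1.236, -1.177]
ft_force: [-0.1, 0.3, -4.0]
width: 17.9
```

```bash
python3 - <<'E'
from h import *
st()
for n,b in(("side",(220,350,250,410)),("top",(215,310,335,460))):
    im=get_image(n);cv2.imwrite(f"pics/{n}3.png",im);cv2.imwrite(f"pics/z3{n}.png",cv2.resize(im[b[0]:b[1],b[2]:b[3]],None,fx=4.5,fy=4.5,interpolation=cv2.INTER_CUBIC))
E
```

```text
t 5.0 pos [ 509.4 -168.    80.1] yaw 2.77 down [-0.006  0.001 -1.   ] F [-0.1  0.3 -4. ] M [-0.04  0.07 -0.02] w 17.9 q6 -0.39
```

View pics/z3side.png

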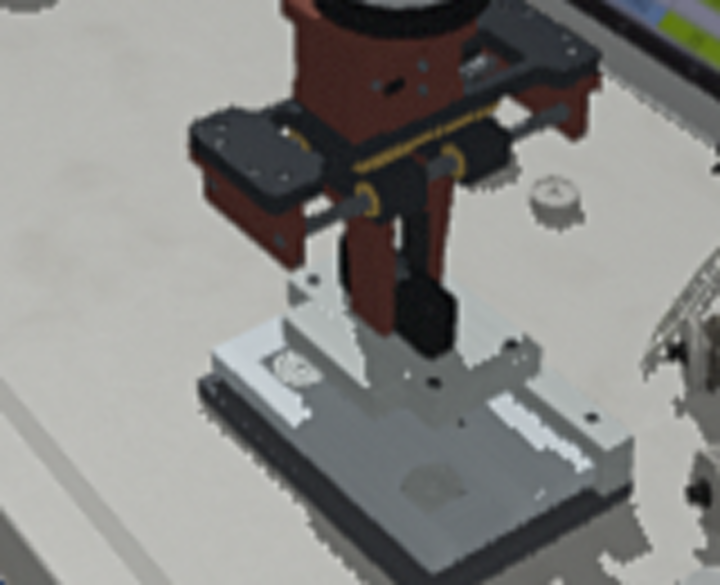

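View pics/z3top.png

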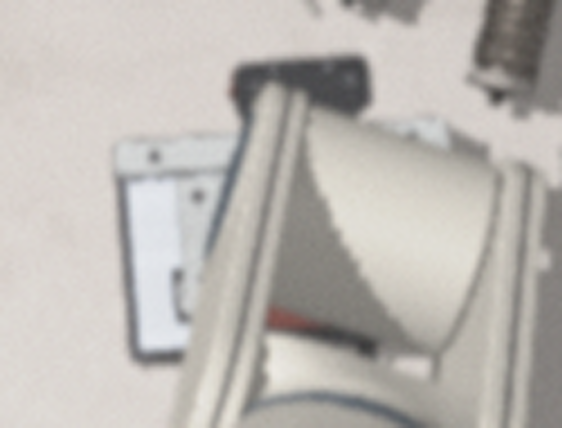

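```bash
python3 - <<'E'
from h import *
th=np.radians(2.77);c=np.array([509.4,-168.0])
Rm=np.array([[np.cos(th),-np.sin(th)],[np.sin(th),np.cos(th)]])
for px in((512,345),(434,383)):
    p=onz("side",250+(px[0]+.5)/4.5-.5,220+(px[1]+.5)/4.5-.5,75.9);print(p,Rm.T@(p[:2]-c))
E
```

```text
[ 540.82909871 -213.9555949    75.9       ] [ 29.1714899  -47.42076682]
[ 497.15907592 -214.85037298   75.9       ] [-14.49074963 -46.20406742]
```

Request:
{"op": "move_arm", "data": {"rows": [[0,0,-10,0.002,1],[0,0,-20,0.002,1],[0,0,-26,0.002,1],[0,0,-28,0.002,1],[0,0,-29,0.002,1],[0,0,-30,0.002,1],[0,0,-30,0.002,1]]}}

```text
t: 5.98
ee_pos: [509.4, -166.5, 50.3]
orientation: [1.169, 1.239, -1.175]
ft_force: [-2.7, 2.0, 1.0]
width: 17.5
```

```bash
python3 - <<'E'
from h import *
st()
E
```

```text
t 5.97 pos [ 509.4 -166.5   50.3] yaw 2.99 down [-0.006  0.001 -1.   ] F [-2.7  2.   1. ] M [ 0.06  0.19 -0.02] w 17.5 q6 -0.39
```

Request:
{"op": "move_arm", "data": {"rows": [[1,0,0,0,1],[2,0,0,0,1],[3,0,0,0,1],[3.5,0,0,0,1],[4,0,0,0,1],[4,0,0,0,1]]}}

```text
t: 6.72
ee_pos: [513.5, -166.5, 50.3]
orientation: [1.169, 1.239, -1.175]
ft_force: [-2.3, -0.6, -0.7]
width: 17.8
```

```bash
python3 - <<'E'
from h import *
st()
E
```

```text
t 6.72 pos [ 513.5 -166.5   50.3] yaw 2.99 down [-0.006  0.001 -1.   ] F [-2.3 -0.6 -0.7] M [-0.12  0.23  0.  ] w 17.8 q6 -0.39
```

Request:
{"op": "move_arm", "data": {"rows": [[0.5,0,-0.2,0,1],[1,0,-0.3,0,1],[1,0,-0.3,0,1],[1,0,-0.3,0,1]]}}

```text
t: 7.22
ee_pos: [513.9, -166.5, 50.0]
orientation: [1.168, 1.24, -1.175]
ft_force: [-4.6, 0.2, 5.4]
width: 17.8
```

```bash
python3 - <<'E'
from h import *
st()
E
```

```text
t 7.22 pos [ 513.9 -166.5   50. ] yaw 2.99 down [-0.007  0.001 -1.   ] F [-4.6  0.2  5.4] M [-0.24  0.72 -0.04] w 17.8 q6 -0.39
```

Request:
{"op": "move_arm", "data": {"rows": [[1,0,0.2,0,1],[1.5,0,0.2,0,1],[1.5,0,0.2,0,1]]}}

```text
t: 7.6
ee_pos: [514.0, -166.5, 50.2]
orientation: [1.167, 1.242, -1.177]
ft_force: [-8.0, -0.8, 4.6]
width: 17.3
```

```bash
python3 - <<'E'
from h import *
st()
im=get_image("side");cv2.imwrite("pics/side4.png",im);cv2.imwrite("pics/z4.png",cv2.resize(im[260:350,280:400],None,fx=6,fy=6,interpolation=cv2.INTER_CUBIC))
E
```

```text
t 7.6 pos [ 514.  -166.5   50.2] yaw 3.0 down [-0.01   0.002 -1.   ] F [-8.  -0.8  4.6] M [-0.46  1.19 -0.04] w 17.3 q6 -0.38
```

View pics/z4.png

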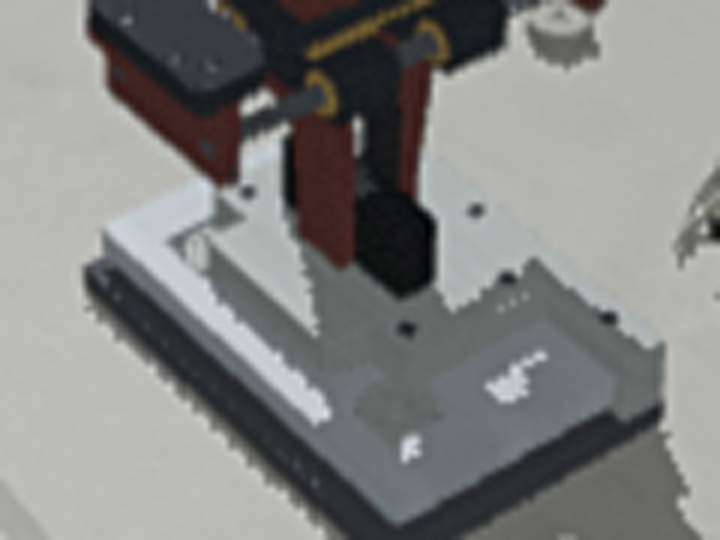

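The cover is flush on the fence: it moved only 0.1 mm for 1.5 mm commanded, at 8 N. Now I'll slide along the fence.

Request:
{"op": "move_arm", "data": {"rows": [[1,-1,0,-0.001,1],[1.1,-2.5,0,-0.001,1],[1.2,-4,0,-0.001,1],[1.3,-6,0,-0.001,1],[1.4,-8,0,-0.001,1],[1.5,-10,0,-0.001,1],[1.6,-12,0,-0.001,1],[1.7,-14,0,-0.001,1],[1.7,-14,0,-0.001,1]]}}

```text
t: 8.78
ee_pos: [514.7, -179.5, 49.9]
orientation: [1.168, 1.244, -1.178]
ft_force: [-4.9, 4.3, 3.7]
width: 17.6
```

```bash
python3 - <<'E'
from h import *
st()
E
```

```text
t 8.78 pos [ 514.7 -179.5   49.9] yaw 2.95 down [-0.012  0.003 -1.   ] F [-4.9  4.3  3.7] M [0.6  0.67 0.11] w 17.6 q6 -0.41
```

Request:
{"op": "move_arm", "data": {"rows": [[1,-1,-0.3,0,1],[1.1,-2,-0.5,0,1],[1.1,-3,-0.5,0,1],[1.2,-4,-0.5,0,1],[1.2,-5,-0.5,0,1],[1.2,-5,-0.5,0,1]]}}

```text
t: 9.52
ee_pos: [514.9, -183.4, 49.3]
orientation: [1.168, 1.247, -1.179]
ft_force: [-4.4, 6.2, 4.9]
width: 18.1
```

```bash
python3 - <<'E'
from h import *
st()
E
```

```text
t 9.53 pos [ 514.9 -183.4   49.3] yaw 2.95 down [-0.014  0.005 -1.   ] F [-4.4  6.2  4.9] M [0.73 0.71 0.07] w 18.1 q6 -0.41
```

Request:
{"op": "move_arm", "data": {"rows": [[0.6,-1.5,0,0,1],[0.7,-2.5,0,0,1],[0.7,-3.5,0,0,1],[0.7,-3.5,0,0,1]]}}

```text
t: 10.02
ee_pos: [515.0, -185.9, 49.2]
orientation: [1.169, 1.249, -1.179]
ft_force: [-3.7, 4.8, 3.9]
width: 17.9
```

```bash
python3 - <<'E'
from h import *
st()
E
```

```text
t 10.03 pos [ 515.  -185.9   49.2] yaw 2.96 down [-0.015  0.006 -1.   ] F [-3.7  4.8  3.9] M [0.64 0.46 0.1 ] w 17.9 q6 -0.42
```

Request:
{"op": "move_arm", "data": {"rows": [[0.6,-1.5,-0.3,0,1],[0.7,-2.3,-0.5,0,1],[0.7,-2.8,-0.6,0,1],[0.7,-2.8,-0.6,0,1]]}}

```text
t: 10.52
ee_pos: [515.1, -187.6, 48.7]
orientation: [1.169, 1.251, -1.179]
ft_force: [-4.3, 6.2, 4.2]
width: 17.8
```

```bash
python3 - <<'E'
from h import *
st()
E
```

```text
t 10.53 pos [ 515.1 -187.6   48.7] yaw 2.95 down [-0.017  0.008 -1.   ] F [-4.3  6.2  4.2] M [0.71 0.52 0.08] w 17.8 q6 -0.42
```

Request:
{"op": "move_arm", "data": {"rows": [[0.5,-1.2,-0.4,0,1],[0.5,-2,-0.8,0,1],[0.5,-2,-1.2,0,1],[0.5,-2,-1.2,0,1]]}}

```text
t: 11.02
ee_pos: [515.2, -188.8, 47.6]
orientation: [1.169, 1.253, -1.18]
ft_force: [-4.7, 5.7, 5.7]
width: 18.1
```

```bash
python3 - <<'E'
from h import *
st()
E
```

```text
t 11.03 pos [ 515.2 -188.8   47.6] yaw 2.96 down [-0.018  0.009 -1.   ] F [-4.7  5.7  5.7] M [0.52 0.57 0.07] w 18.1 q6 -0.43
```

Request:
{"op": "move_arm", "data": {"rows": [[0.3,-0.3,-0.8,0,1],[0.3,-0.3,-1.6,0,1],[0.3,-0.3,-2,0,1],[0.3,-0.3,-2,0,1]]}}

```text
t: 11.52
ee_pos: [515.2, -188.6, 46.1]
orientation: [1.169, 1.254, -1.18]
ft_force: [-5.6, 4.2, 8.6]
width: 17.8
```

```bash
python3 - <<'E'
from h import *
st()
E
```

```text
t 11.53 pos [ 515.2 -188.6   46.1] yaw 2.97 down [-0.018  0.009 -1.   ] F [-5.6  4.2  8.6] M [0.16 0.58 0.03] w 17.8 q6 -0.43
```

Request:
{"op": "move_arm", "data": {"rows": [[0.2,0,-1,0,1],[0.2,0,-2,0,1],[0.2,0,-3,0,1],[0.2,0,-3,0,1]]}}

```text
t: 12.02
ee_pos: [515.1, -188.5, 43.8]
orientation: [1.169, 1.254, -1.18]
ft_force: [-7.2, 0.6, 10.2]
width: 18.0
```

```bash
python3 - <<'E'
from h import *
st()
im=get_image("side");cv2.imwrite("pics/side5.png",im);cv2.imwrite("pics/z5.png",cv2.resize(im[260:350,280:400],None,fx=6,fy=6,interpolation=cv2.INTER_CUBIC))
E
```

```text
t 12.03 pos [ 515.1 -188.5   43.8] yaw 2.97 down [-0.019  0.009 -1.   ] F [-7.2  0.6 10.2] M [-0.12  0.71 -0.02] w 18.0 q6 -0.43
```

View pics/z5.png

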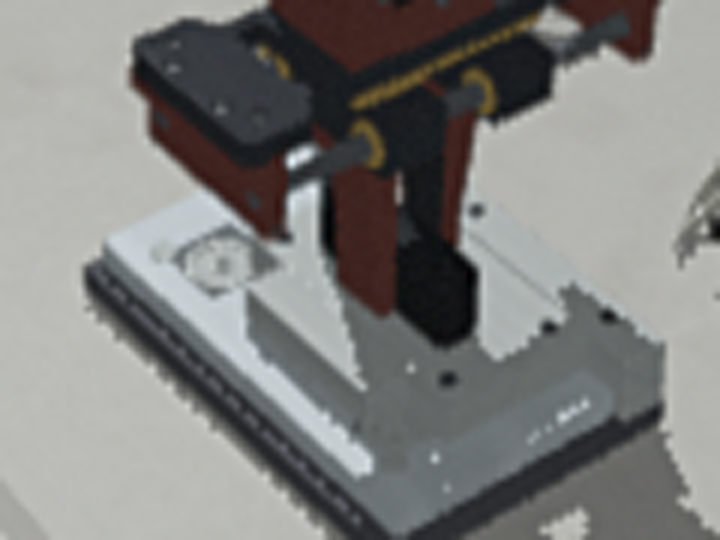

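It is on the pin: about 6.4 mm down at 10 N. I'll press on to the stop.

Request:
{"op": "move_arm", "data": {"rows": [[0.2,0,-1,0,1],[0.2,0,-2,0,1],[0.2,0,-2.5,0,1],[0.2,0,-2.5,0,1]]}}

```text
t: 12.58
ee_pos: [515.1, -188.5, 42.4]
orientation: [1.169, 1.254, -1.18]
ft_force: [-8.8, 2.1, 16.0]
width: 17.6
```

```bash
python3 - <<'E'
from h import *
st()
E
```

```text
t 12.57 pos [ 515.1 -188.5   42.4] yaw 2.98 down [-0.019  0.009 -1.   ] F [-8.8  2.1 16. ] M [ 0.02  0.9  -0.03] w 17.6 q6 -0.43
```

Request:
{"op": "move_arm", "data": {"rows": [[0,0,-1,0,1],[0,0,-2,0,1],[0,0,-3,0,1],[0,0,-3.5,0,1],[0,0,-3.5,0,1],[0,0,-3.5,0,1]]}}

```text
t: 13.32
ee_pos: [514.8, -188.5, 41.8]
orientation: [1.169, 1.254, -1.18]
ft_force: [-13.8, 2.6, 35.7]
width: 18.0
```

```bash
python3 - <<'E'
from h import *
st()
im=get_image("side");cv2.imwrite("pics/side6.png",im);cv2.imwrite("pics/z6.png",cv2.resize(im[260:350,280:400],None,fx=6,fy=6,interpolation=cv2.INTER_CUBIC))
E
```

```text
t 13.32 pos [ 514.8 -188.5   41.8] yaw 2.98 down [-0.019  0.009 -1.   ] F [-13.8   2.6  35.7] M [0.5  1.98 0.09] w 18.0 q6 -0.43
```

View pics/z6.png

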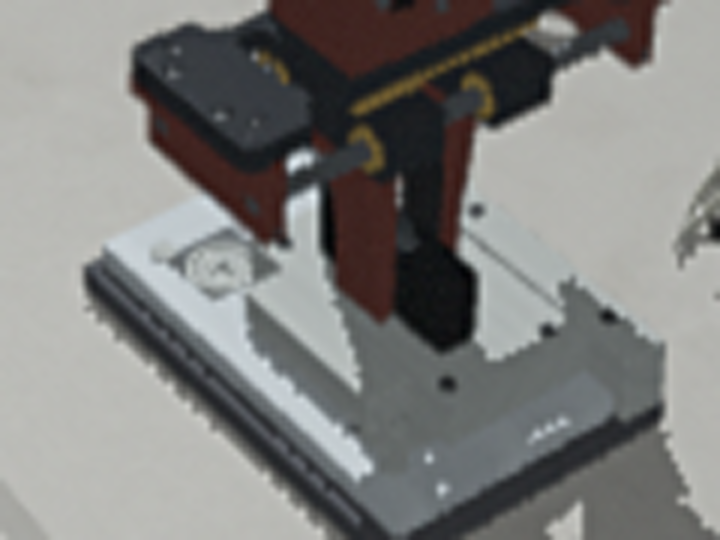

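Hard stop reached: 20 N more moved it only 0.6 mm. I'll ease to a moderate hold-down.

Request:
{"op": "move_arm", "data": {"rows": [[0.2,0,-2.2,0,1],[0.2,0,-1.8,0,1],[0.2,0,-1.8,0,1],[0.2,0,-1.8,0,1],[0.2,0,-1.8,0,1]]}}

```text
t: 14.0
ee_pos: [514.8, -188.5, 41.9]
orientation: [1.169, 1.254, -1.18]
ft_force: [-10.8, 2.1, 24.2]
width: 18.3
```

```bash
python3 - <<'E'
from h import *
st()
for n,b in(("side",(260,350,280,400)),("top",(170,310,240,460))):
    im=get_image(n);cv2.imwrite(f"pics/{n}7.png",im);cv2.imwrite(f"pics/z7{n}.png",cv2.resize(im[b[0]:b[1],b[2]:b[3]],None,fx=3.5,fy=3.5,interpolation=cv2.INTER_CUBIC))
a=cv2.imread("pics/side0.png");b=cv2.imread("pics/side7.png")
print(np.round(np.array(cv2.absdiff(a,b)[180:260,315:385].mean()),1))
d=(cv2.absdiff(cv2.imread("pics/side0.png"),b).max(2)>40).astype(np.uint8)*255
cv2.imwrite("pics/d7.png",d)
# cover near-right/far-right screws from side7 printed for view
E
```

```text
t 14.0 pos [ 514.8 -188.5   41.9] yaw 2.98 down [-0.019  0.009 -1.   ] F [-10.8   2.1  24.2] M [0.26 1.33 0.  ] w 18.3 q6 -0.43
63.6
```

View pics/side7.png

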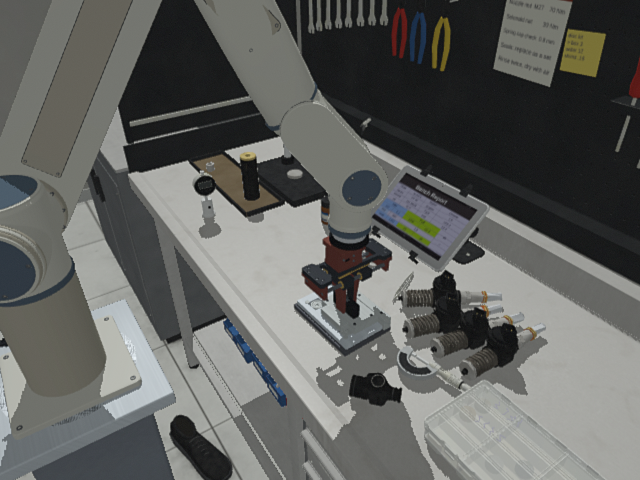

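View pics/z7side.png

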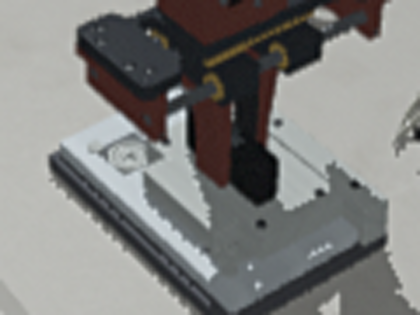

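The picture shows the cover seated against the fence at about (345,315), with the nest plate sunk and the indicator and valve body where they were. The force is steady, so I'll hand the job in.

```bash
python3 - <<'E'
from h import *
print(ctrl.close_job());st()
E
```

```text
the job is handed in; nothing more can be done
None
the job is handed in; nothing more can be done
```

The cover is on the pin and pressed home in the jig. I handed the job in at about 14 s, still gripping it and holding it down.

- **Sequence:** I gripped the cover by its bar and laid it on the nest plate. I pushed it against the fence, where 1.5 mm commanded moved it only 0.1 mm at about 8 N. I then slid it about 22 mm along the fence with a light press of 4–6 N and pressed it down onto the pin.
- **Pin position:** The pin showed as a bright spot in the slot before I started, at y ≈ -16 mm in the jig. The cover dropped on within about 0.5 mm of the pose predicted from that.
- **Seating:** By the arm's readings the underside is about 8.3 mm below the raised nest top, against a nominal 8 mm hard stop. Taking the force from 16 N to 36 N moved it only another 0.6 mm. I then eased off to a steady 24 N down and about 11 N into the fence, with the jaw opening still at the bar's 18 mm.
- **Disturbance:** The indicator and valve body look unmoved in the last side picture. The arm hides the jar, cylinder, disc and tweezers there, so I could not check those. The gripper did not go near them.
- **Left imperfect:** The tool tilted about 1° (0.02 rad) while sliding, and the moves could not correct it. I saw no gap under the cover, but 1 mm is only about half a pixel in that picture.

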